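Centre the wobbly bird on its plinth

TASK

The little bird ornament has been left off-centre on its round wooden plinth. With light taps or pushes of the fingertips, nudge it back to the middle of the plinth and leave it standing upright there, with the hand clear. It rocks easily unless it is pushed low, at its foot: do not tip it over, knock it off, press hard on it, pinch it or lift it, and leave the pear ornament on the other plinth and the other things on the desk alone.

Things in the scene. Friction and masses are not known exactly. Their poses are not given: they have to be found in the camera images.
- bird: White ceramic bird, 52 mm tall, about 0.12 kg, round head, brass beak (its -x). Widest part: the round foot disc, 46 mm in diameter, 3 to 16 mm above its underside; the body above is at most 41 mm wide, on the same axis. Under the disc is a pad 28 mm in diameter, 3 mm high: pushed at the disc it slides, pushed higher it rocks. Origin: centre of its underside, on the plinth's top.
- plinth: Round light-wood plinth on which the bird stands, 90 mm in diameter, 40 mm high, flat topped, fixed to the desk. Origin: centre of its underside on the desk, so the centre of its top is 40 mm above the origin. Its yaw has no meaning. Which of the two plinths is to the left varies.
- plinth_pear: The other, identical plinth (90 mm in diameter, 40 mm high, fixed), with the pear ornament in its middle; origin at the centre of its underside.
- pear: Pear ornament, white glazed ceramic with a thin brass stalk, 71 mm tall, same foot disc of 46 mm as the bird; stands in the middle of the other plinth. Leave it alone. Origin: centre of its underside.
- ink_bottle: Dark square ink bottle, 50 x 50 x 60 mm, loose on the desk between the plinths; leave alone. Origin: centre of its underside.
- eraser: Eraser, 20 x 44 x 12 mm, loose on the desk between the plinths; leave alone. Origin: centre of its underside.
- matchbox: Matchbox, 37 x 54 x 16 mm, loose on the desk left of the plinths; leave alone. Origin: centre of its underside.
- spectacles: Spectacles, 141 x 142 x 42 mm, lying loose at the right; leave alone. Origin: centre of their underside.
There are look-alikes about, which are no part of the job. Leave any green or red look-alike of the bird alone. What is shaped like the plinth but grey is not meant.

How it is judged:
At the end, for the whole second after the job is handed in: The bird stands upright (within 0.08 rad) and still on the plinth's top, its axis within 5 mm of the plinth's axis, the hand clear of it (horizontal distance between bird and plinth below 0.005 m and height (world z) of bird between 0.036 and 0.044 m and angle between bird's own z axis and vertical below 0.08 rad and linear speed of bird below 0.01 m/s and angular speed of bird below 0.15 rad/s and contact force between bird and plinth above 0.3 N); the robot touches nothing.
It fails at once if the bird is tipped (more than 0.45 rad) or falls off the plinth (angle between bird's own z axis and vertical above 0.45 rad or height (world z) of bird below 0.03 m).
It fails at once if the bird is lifted off the plinth (underside centre more than 12 mm above its top) (height (world z) of bird above 0.052 m).
It fails at once if the bird is pinched or pressed hard (more than 12 N from the fingers or any part of the arm) (contact force between bird and the fingers above 12 N or contact force between bird and the arm above 12 N).
It fails at once if the pear ornament is moved more than 6 mm or tipped (distance of pear from where it was at the start of the episode above 0.006 m or angle between pear's own z axis and vertical above 0.3 rad).
It fails at once if the ink bottle, eraser, matchbox or spectacles are moved more than 15 mm (distance of any of ink_bottle, eraser, matchbox, spectacles from where it was at the start of the episode above 0.015 m).
It also fails if it takes over 38 s, if anything falls off the work surface, if the arm or the gripper's body presses on something with over 40 N, if the wrist force passes 120 N, or if a joint passes its speed limit or range.

ROBOT

A 6-joint arm with a two-finger parallel gripper is mounted at the origin on the work surface; the furniture and walls round the work are solid. World frame = base frame: x ahead of the robot, y to its left, z up, the work surface at z = 0. Lengths are in m, angles in rad, forces in N, time in s.
With the tool pointing down it reaches from about 0.3 to 0.775 m from the base axis. Payload 14.6 kg.
Tool frame: the origin (TCP) lies midway between the tips of the shut fingers; the grasp point (between the pads) lies 19 mm behind it (ctrl.tcp_to_grasp is the distance from the TCP to the grasp point, in m); x points along the fingers, y is the direction in which the jaws open and shut, and the axes are right-handed (so a half turn about x gives the same grasp; the last joint's range is limited). The gripper opens to 94 mm and grips with 3 to 60 N. Pads are 16 mm wide; open, the fingers measure 119 mm over their backs; the gripper's body (75 mm by 177 mm) begins 78 mm behind the grasp point.
Start: joints at [-1.372, 0.3, 1.521, -0, 1.321, -0.067], TCP at [0.144, -0.531, 0.175] pointing down, gripper open.
Joint ranges: [-3.03, 3.03], [-0.79, 2.21], [0.23, 2.52], [-1.04, 4.18], [0, 3.07], [-2.55, 2.55]. Speed limits (rad/s): [2.22, 2.22, 2.57, 3.14, 3.14, 3.14].

INTERFACE

Orientations are given as [roll, pitch, yaw] about the fixed x, y, z axes, in that order (R = Rz(yaw) Ry(pitch) Rx(roll)).
In Python, from station import ctrl gives the robot as it stands.
- The arm moves only by the tool jog_arm, never from a script. Its argument "rows" is one flat list of numbers, 7 for each row, row after row: the shift along the world's x, y, z in m, then the turn, a rotation vector about the world's x, y, z in degrees, then the closure, from 0 (fully open) to 1 (shut). A call has 1 to 8 rows; each row shifts and turns the commanded pose from where the row before left it; what a row does not reach is not made up. A row lasts 1/12 s, in which the tool goes at most 41.7 mm and 7.16 degrees, less where a joint would pass 70% of its speed; a pose out of reach is approached as far as the arm can. A call with a gripper value outside its range is refused whole. The fingers move at their own pace and stop on an object; "squeeze" is the grip in N (left out, the last holds). Time passes only in rows, so rows that do not move let the fingers close. It gives the time, the measured TCP pose, the force and the opening at its end, in the units of the state.
- ctrl.get_obs(): the state, without advancing time (a new reading comes with each control period).
- ctrl.camera(name): name is "scene" or "top" or "wrist"; returns (picture, depth): 384x512x3 uint8, red, green, blue; 384x512 float32, m along the optical axis (not along the pixel's ray), 0 where there is no reading.
- ctrl.camera_model(name): a dict with "K" (3x3 intrinsics, pixels), "extrinsics" (4x4, takes a point from camera to world coordinates). Camera axes: x right, y down, z forward; pixel columns grow to the right and rows downward; lengths in m; the calibration is good to about 2 mm. A picture is of the moment at which its call begins: read the wrist's pose just before it. camera_model takes no time and is no camera call; for the wrist camera it gives the pose at the moment of the call.
- ctrl.hand_in(): hands the job in, once; it reports no verdict.
The state is a dict: "time_s": time; "qpos": joint angles; "joint_vel": joint speeds; "tau": joint torques, N m; "ee_pos": TCP position; "eef_rot": TCP orientation; "force": force on the tool from outside, world axes, zero at the start; "moment": the same for the moment, N m; "grip_width": finger opening in m.
Only numpy, scipy, OpenCV 4.12 (cv2) and the standard library are available. Lean on these libraries where they do the work, as an engineer would, in place of code of your own. Each camera call takes 0.05 s, during which the arm holds its last target.

## Working session

There is one attempt and no reset: what is moved stays moved. The work goes in short steps, Python scripts to look and compute and a tool call to move; the robot and the scene stay as the last step left them, time stands still between calls to the robot, and variables do not carry over. Pictures are saved under pics/ and viewed, and the job is handed in when it is done.

Besides the shell and the picture viewer there is one more tool, called in YAML: its name, and indented under it one key for each argument. jog_arm: Moves the arm, as the interface text tells. Its arguments: {"type":"object","properties":{"rows":{"type":"array"},"squeeze":{"type":"number"}},"required":["rows"]}

```bash
mkdir -p pics; ls
python3 - <<'E'
from station import ctrl
import cv2,numpy as np
print(ctrl.get_obs())
for n in("scene","top","wrist"):
    p,d=ctrl.camera(n); cv2.imwrite(f"pics/{n}0.png",p[:,:,::-1]); np.savez(f"{n}0.npz",p=p,d=d,**{k:np.array(v) for k,v in ctrl.camera_model(n).items() if k in("K","extrinsics")})
    m=ctrl.camera_model(n);print(n,np.round(m["K"],1).tolist(),np.round(m["extrinsics"],3).tolist())
E
```

```text
pics
{'time_s': 0.0, 'qpos': array([-1.37157340e+00,  3.00512046e-01,  1.52159089e+00,  3.12815198e-05,
        1.32068316e+00, -6.66175912e-02]), 'joint_vel': array([ 0.0009926 ,  0.00066862,  0.00087476, -0.0015726 , -0.00087656,
        0.00203923]), 'tau': array([-9.06270907e-04, -5.31805301e+01, -3.52737021e+01,  7.06948643e-02,
        2.43975531e-02, -7.58648594e-05]), 'ee_pos': array([ 0.14443352, -0.53038665,  0.17435974]), 'eef_rot': array([-1.66279616,  1.56960249,  1.74462925]), 'force': array([ 0.65713693, -1.00920237,  0.55761894]), 'moment': array([-0.01073488, -0.00505509,  0.02683029]), 'grip_width': 0.09393650409704044}
scene [[438.0, 0.0, 260.2], [0.0, 438.0, 186.4], [0.0, 0.0, 1.0]] [[0.682, -0.4, 0.612, -0.38], [-0.731, -0.37, 0.573, -0.911], [-0.003, -0.838, -0.545, 0.784], [0.0, 0.0, 0.0, 1.0]]
top [[417.0, 0.0, 253.3], [0.0, 417.0, 195.2], [0.0, 0.0, 1.0]] [[-0.021, -0.996, 0.084, 0.33], [-1.0, 0.02, -0.004, -0.15], [0.002, -0.084, -0.996, 1.15], [0.0, 0.0, 0.0, 1.0]]
wrist [[306.5, 0.0, 255.3], [0.0, 306.5, 188.5], [0.0, 0.0, 1.0]] [[0.263, -0.928, -0.263, 0.221], [-0.965, -0.253, -0.07, -0.51], [-0.002, 0.272, -0.962, 0.384], [0.0, 0.0, 0.0, 1.0]]
```

View pics/scene0.png

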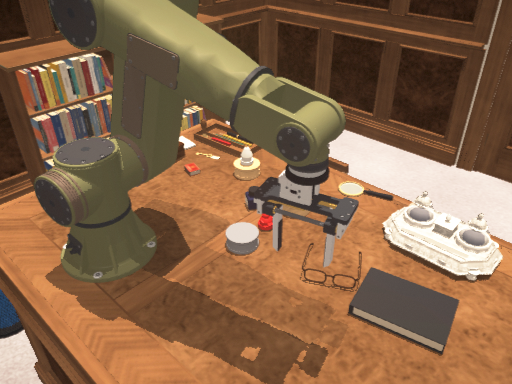

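View pics/top0.png

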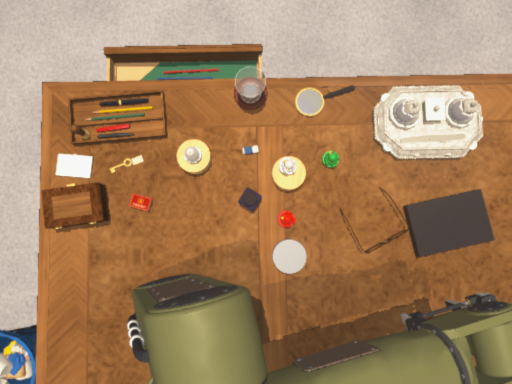

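View pics/wrist0.png

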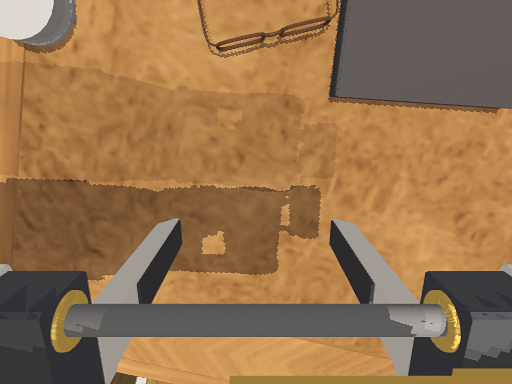

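The top view shows light-wood plinths at (194,156) and (289,173), each with a white ornament. There is a green look-alike at (331,159), a red one at (287,219) and a grey plinth at (290,256). I'll crop both white ornaments to tell the bird from the pear.

Run:
```python
import cv2,numpy as np
t=cv2.imread("pics/top0.png");s=cv2.imread("pics/scene0.png")
f=lambda i,x,y,r:cv2.resize(i[y-r:y+r,x-r:x+r],(390,390),interpolation=cv2.INTER_CUBIC)
cv2.imwrite("pics/crop0.png",np.hstack([f(t,194,156,26),f(t,289,173,26)]))
z=np.load("top0.npz");K=z["K"];E=z["extrinsics"];d=z["d"]
def P(u,v,zz):
    r=E[:3,:3]@np.linalg.inv(K)@[u,v,1];return E[:3,3]+r*(zz-E[2,3])/r[2]
hsv=cv2.cvtColor(t,cv2.COLOR_BGR2HSV)
for x,y in((194,156),(289,173)):
    print(P(x,y,.04), hsv[y+12,x],hsv[y-5,x], hsv[y,x+25])
```

```text
[0.5322999 0.0033056 0.04     ] [ 26  97 247] [ 18  49 214] [ 14 164 180]
[ 0.48098706 -0.25121302  0.04      ] [ 27  96 247] [ 17  52 203] [ 14 163 152]
```

View pics/crop0.png

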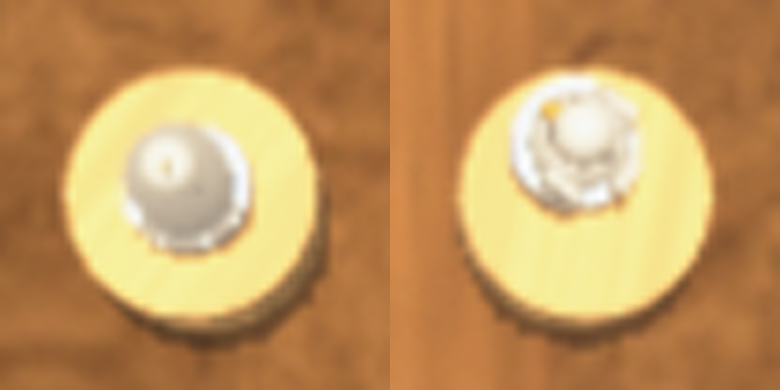

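The bird is the ornament on the right-hand plinth at (289,166): it has a brass beak and sits off-centre towards the far side. The left one, with a stalk, is the pear, centred on its plinth. Next I'll measure the bird's foot disc against its plinth.

```bash
cat > h.py <<'E'
import cv2,numpy as np
from scipy.optimize import least_squares
from scipy.spatial.transform import Rotation as Ro
def ray(K,E,uv,z):
    uv=np.atleast_2d(uv).astype(float)
    r=(E[:3,:3]@np.linalg.inv(K)@np.c_[uv,np.ones(len(uv))].T).T
    return E[:3,3]+r*((z-E[2,3])/r[:,2])[:,None]
def circ(p,R):
    f=lambda c:np.hypot(p[:,0]-c[0],p[:,1]-c[1])-R
    s=least_squares(f,p.mean(0)[:2],loss="soft_l1",f_scale=.001);return s.x,np.sqrt(np.mean(s.fun**2)),s.fun
E
python3 - <<'E'
from h import *
from station import ctrl
z=np.load("top0.npz");K=z["K"];E=z["extrinsics"]
t=cv2.imread("pics/top0.png");h=cv2.cvtColor(t,cv2.COLOR_BGR2HSV)
H,S,V=cv2.split(h)
m=np.zeros(H.shape,np.uint8);m[140:200,262:316]=1
yel=((S>70)&(S<140)&(V>215)&(H>19)&(m>0)).astype(np.uint8)
wh=((S<65)&(m>0)&(V>110)).astype(np.uint8)
un=yel|wh
c=max(cv2.findContours(un,0,cv2.CHAIN_APPROX_NONE)[0],key=cv2.contourArea)[:,0]
p=ray(K,E,c,.04);x,e,f=circ(p,.045);print("plinth",x,e,len(p))
c2=max(cv2.findContours(wh,0,cv2.CHAIN_APPROX_NONE)[0],key=cv2.contourArea)[:,0]
q=ray(K,E,c2,.05);y,e,f=circ(q,.0225);print("bird foot",y,e,len(q),y-x)
o=t.copy();cv2.drawContours(o,[c[:,None]],-1,(255,0,0),1);cv2.drawContours(o,[c2[:,None]],-1,(0,0,255),1)
cv2.imwrite("pics/m0.png",cv2.resize(o[140:205,255:325],None,fx=8,fy=8,interpolation=0))
print(Ro.from_euler('xyz',ctrl.get_obs()['eef_rot']).as_matrix().round(3))
E
```

```text
plinth [ 0.48288532 -0.25029941] 0.0021801812897277503 91
bird foot [ 0.49994069 -0.24656584] 0.0011625118273288879 48 [0.01705538 0.00373358]
[[-0.     0.263 -0.965]
 [ 0.001 -0.965 -0.263]
 [-1.    -0.001 -0.   ]]
```

View pics/m0.png

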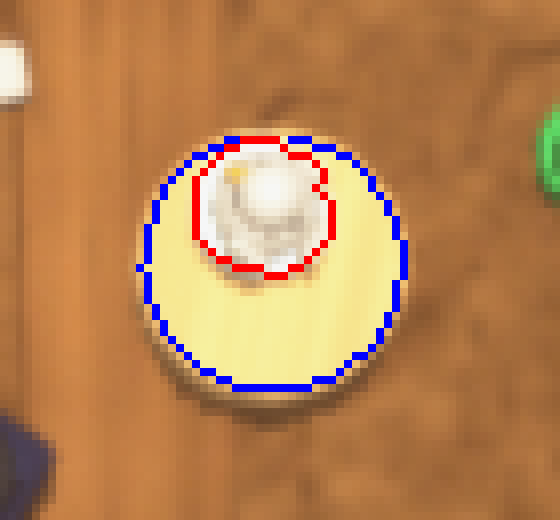

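jog_arm:
  rows: [0.028, 0.026, 0, 0, 0, 0, 1, 0.028, 0.026, 0, 0, 0, 0, 1, 0.028, 0.026, 0, 0, 0, 0, 1, 0.028, 0.026, 0, 0, 0, 0, 1, 0.028, 0.026, 0, 0, 0, 0, 1, 0.028, 0.026, 0, 0, 0, 0, 1, 0.028, 0.026, -0.01, 0, 0, 0, 1, 0.028, 0.026, -0.01, 0, 0, 0, 1]
  squeeze: 5

```text
time_s: 0.82
ee_pos: [0.3697, -0.3213, 0.1551]
eef_rot: [2.081, 1.57, -0.795]
force: [0.1, -0.2, -0.0]
grip_width: 0.044
```

jog_arm:
  rows: [0.026, 0.026, -0.01, 0, 0, 0, 1, 0.026, 0.026, -0.01, 0, 0, 0, 1, 0, 0, 0, 0, 0, 0, 1, 0, 0, 0, 0, 0, 0, 1, 0, 0, 0, 0, 0, 0, 1]

```text
time_s: 1.23
ee_pos: [0.4202, -0.271, 0.135]
eef_rot: [0.262, 1.571, -2.614]
force: [0.1, 0.1, -0.8]
grip_width: 0.0105
```

Run:
```python
from h import *
from station import ctrl
o=ctrl.get_obs();print(o['time_s'],o['ee_pos'],o['force'],o['grip_width'])
m=ctrl.camera_model("wrist");p,d=ctrl.camera("wrist");cv2.imwrite("pics/w1.png",p[:,:,::-1]);np.savez("w1.npz",p=p,d=d,K=m["K"],E=m["extrinsics"])
```

```text
1.2333 [ 0.42021428 -0.27099704  0.13503564] [ 0.0759731   0.13638537 -0.80892783] 0.010470269684109391
```

View pics/w1.png

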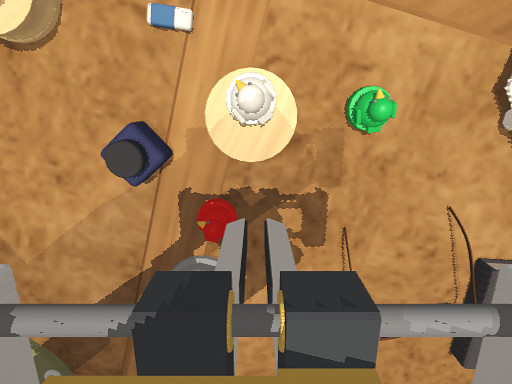

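```bash
cat > m.py <<'E'
from h import *
def meas(p,K,E,c0,name,zf=.05):
    h=cv2.cvtColor(p[:,:,::-1].copy(),cv2.COLOR_BGR2HSV);H,S,V=[a.astype(int) for a in cv2.split(h)]
    m=np.zeros(H.shape,np.uint8);cv2.circle(m,tuple(c0),62,1,-1)
    yel=((S>70)&(S<145)&(V>205)&(H>17)&(H<35)&(m>0)); wh=((S<65)&(V>110)&(m>0)).astype(np.uint8)
    un=cv2.morphologyEx((yel|(wh>0)).astype(np.uint8),cv2.MORPH_OPEN,np.ones((3,3)))
    B=lambda a:max(cv2.findContours(a,0,cv2.CHAIN_APPROX_NONE)[0],key=cv2.contourArea)
    hp=B(un); hb=B(wh)
    a=circ(ray(K,E,hp[:,0],.04),.045);b=circ(ray(K,E,hb[:,0],zf),.023)
    print("plinth",a[0].round(4),a[1].round(4),"bird",b[0].round(4),b[1].round(4),"off mm",((b[0]-a[0])*1000).round(1))
    o=p[:,:,::-1].copy();cv2.drawContours(o,[hp],-1,(255,0,0),1);cv2.drawContours(o,[hb],-1,(0,0,255),1)
    x,y=c0;o=o[max(0,y-60):y+60,max(0,x-60):x+60];cv2.imwrite(name,cv2.resize(o,None,fx=5,fy=5,interpolation=0))
    return a[0],b[0]
E
python3 - <<'E'
from m import *
z=np.load("w1.npz");meas(z["p"],z["K"],z["E"],(251,114),"pics/m1.png")
E
```

```text
plinth [ 0.4797 -0.2478] 0.005 bird [ 0.4977 -0.2453] 0.0006 off mm [18.   2.5]
```

View pics/m1.png

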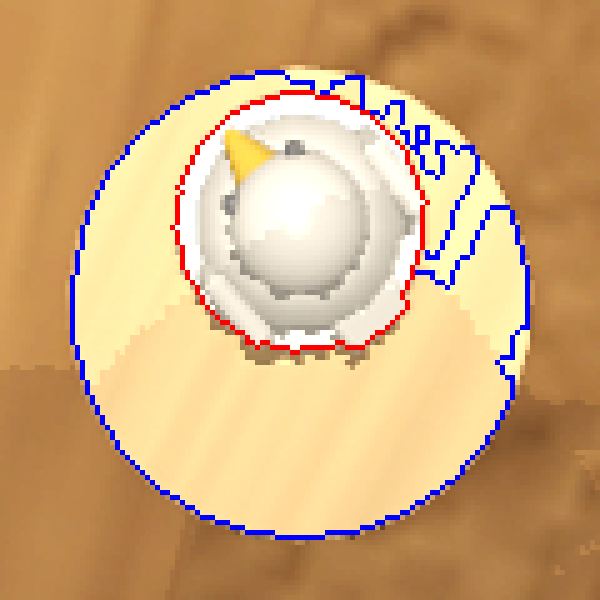

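```bash
sed -i 's/hp=B(un);/hp=cv2.convexHull(B(un)); q=np.zeros_like(un); cv2.drawContours(q,[hp],-1,1,-1); hp=B(q);/' m.py
sed -i 's/(S>70)&(S<145)/(S>50)\&(S<145)/' m.py
python3 - <<'E'
from m import *
z=np.load("w1.npz")
for f in(.043,.05,.056):meas(z["p"],z["K"],z["E"],(251,114),"pics/m1b.png",f)
E
```

```text
plinth [ 0.482  -0.2492] 0.0008 bird [ 0.4978 -0.2451] 0.0007 off mm [15.8  4.1]
plinth [ 0.482  -0.2492] 0.0008 bird [ 0.4977 -0.2453] 0.0006 off mm [15.7  3.9]
plinth [ 0.482  -0.2492] 0.0008 bird [ 0.4976 -0.2455] 0.0008 off mm [15.6  3.7]
```

View pics/m1b.png

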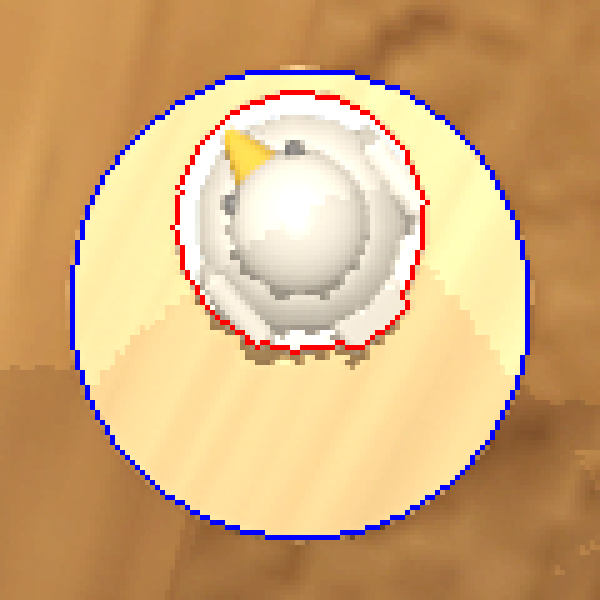

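The wrist view puts the bird (251,99) about 16 mm off the plinth's middle (251,115), almost along the tool's z axis, so no turn is needed. I'll go over the bird and come down on the far side.

jog_arm:
  rows: [0.033, 0.0101, 0, 0, 0, 0, 1, 0.033, 0.0101, 0, 0, 0, 0, 1, 0.033, 0.0101, 0, 0, 0, 0, 1, 0.033, 0.0101, 0, 0, 0, 0, 1, 0, 0, -0.03, 0, 0, 0, 1, 0, 0, -0.03, 0, 0, 0, 1, 0, 0, 0, 0, 0, 0, 1]

```text
time_s: 1.87
ee_pos: [0.5496, -0.2302, 0.0697]
eef_rot: [-0.709, 1.563, 2.697]
force: [-0.7, 0.7, -1.3]
grip_width: 0.0006
```

Run:
```python
from h import *
from station import ctrl
o=ctrl.get_obs();print(o['time_s'],o['ee_pos'],o['force'],o['grip_width'])
m=ctrl.camera_model("wrist");p,d=ctrl.camera("wrist");cv2.imwrite("pics/w2.png",p[:,:,::-1])
q,d=ctrl.camera("scene");cv2.imwrite("pics/s2.png",cv2.resize(q[120:250,190:390,::-1],None,fx=4,fy=4))
```

```text
1.8667 [ 0.54958945 -0.2302113   0.06969014] [-0.72554451  0.68240617 -1.3459054 ] 0.0005784712513466686
```

View pics/w2.png

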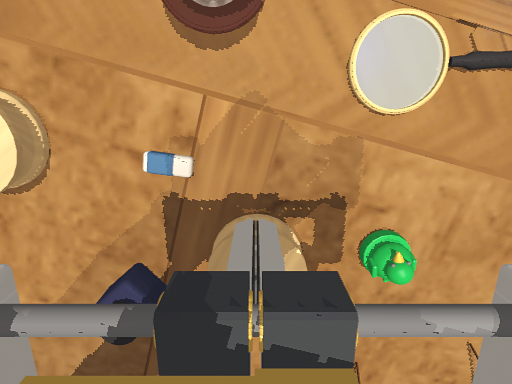

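View pics/s2.png

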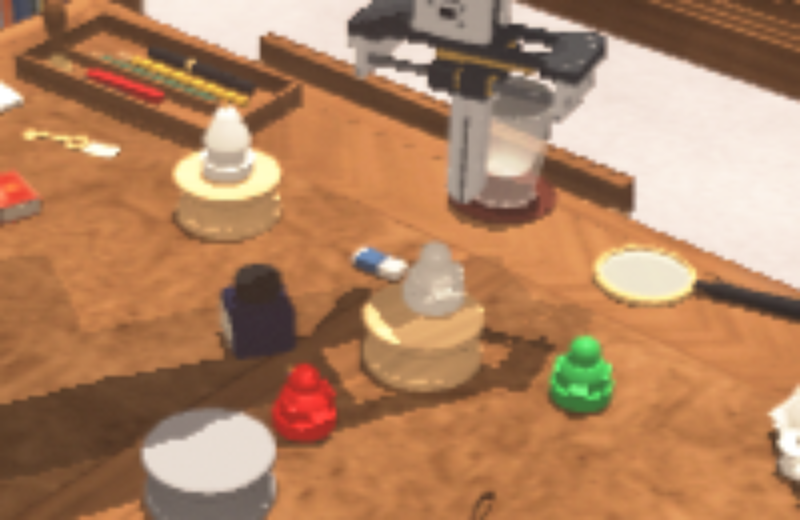

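The scene view shows the shut fingers at crop (465,200), just beyond the bird at (437,280) and clear of everything. I'll lower to foot height.

jog_arm:
  rows: [0, 0, -0.015, 0, 0, 0, 1, 0, 0, -0.014, 0, 0, 0, 1, 0, 0, 0, 0, 0, 0, 1, 0, 0, 0, 0, 0, 0, 1, 0, 0, 0, 0, 0, 0, 1]

```text
time_s: 2.38
ee_pos: [0.5532, -0.2311, 0.0482]
eef_rot: [2.427, 1.568, -0.449]
force: [1.5, -0.2, -0.3]
grip_width: 0.0002
```

jog_arm:
  rows: [-0.006, -0.0017, -0.0025, 0, 0, 0, 1, -0.006, -0.0017, 0, 0, 0, 0, 1, -0.006, -0.0017, 0, 0, 0, 0, 1, -0.003, -0.0008, 0, 0, 0, 0, 1, -0.003, -0.0008, 0, 0, 0, 0, 1, -0.003, -0.0008, 0, 0, 0, 0, 1, -0.002, -0.0005, 0, 0, 0, 0, 1, 0, 0, 0, 0, 0, 0, 1]

```text
time_s: 3.05
ee_pos: [0.5232, -0.2384, 0.0435]
eef_rot: [1.46, 1.571, -1.416]
force: [-0.5, 0.0, 0.3]
grip_width: 0.0006
```

Run:
```python
from h import *
from station import ctrl
o=ctrl.get_obs();print(o['time_s'],o['ee_pos'],o['force'],o['grip_width'])
q,d=ctrl.camera("scene");a=cv2.resize(q[130:230,190:330,::-1],None,fx=4,fy=4)
r,d=ctrl.camera("top");b=cv2.resize(r[140:220,240:330,::-1],None,fx=4,fy=4)
w=np.zeros((400,920,3),np.uint8);w[:,:560]=a;w[:320,560:]=b;cv2.imwrite("pics/s3.png",cv2.resize(w,None,fx=.86,fy=.86))
```

```text
3.05 [ 0.52319771 -0.23839525  0.04350222] [-0.46722264  0.01678087  0.34604951] 0.0005851516392553012
```

View pics/s3.png

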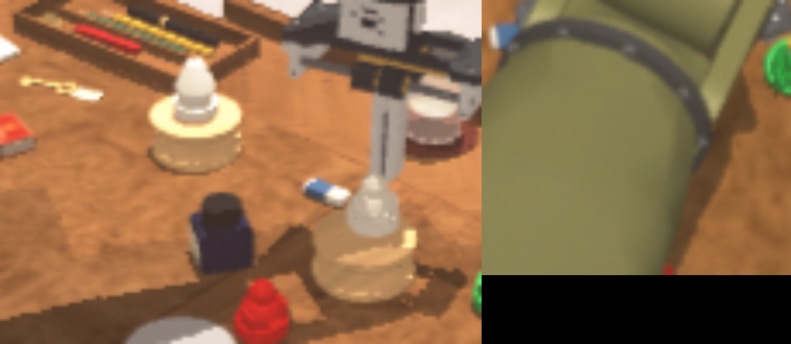

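jog_arm:
  rows: [-0.002, -0.0005, 0.0015, 0, 0, 0, 1, -0.002, -0.0005, 0, 0, 0, 0, 1, -0.002, -0.0006, 0, 0, 0, 0, 1, -0.002, -0.0006, 0, 0, 0, 0, 1, 0, 0, 0, 0, 0, 0, 1, 0, 0, 0, 0, 0, 0, 1]

```text
time_s: 3.65
ee_pos: [0.516, -0.2407, 0.0456]
eef_rot: [2.562, 1.569, -0.314]
force: [3.0, 1.1, 5.4]
grip_width: 0.0006
```

Run:
```python
from h import *
from station import ctrl
o=ctrl.get_obs();print(o['time_s'],o['ee_pos'],o['force'],o['grip_width'])
q,d=ctrl.camera("scene");cv2.imwrite("pics/s4.png",cv2.resize(q[140:200,210:310,::-1],None,fx=7,fy=7))
```

```text
3.65 [ 0.51598663 -0.24066242  0.04559278] [2.9516801  1.05482538 5.4421457 ] 0.0005817842289615591
```

View pics/s4.png

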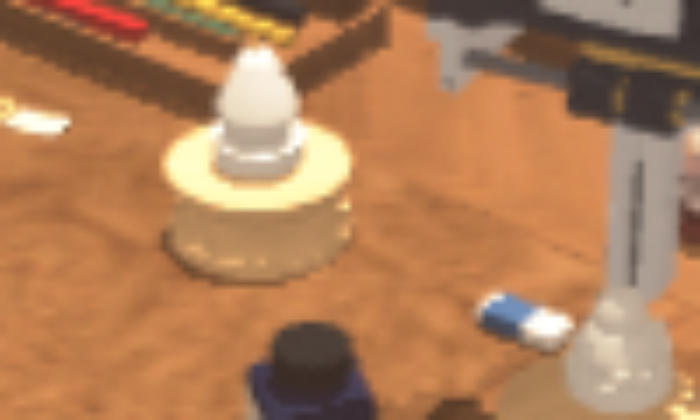

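jog_arm:
  rows: [0, 0, 0, 0, 0, 0, 1]

```text
time_s: 3.78
ee_pos: [0.5161, -0.2406, 0.0455]
eef_rot: [2.573, 1.569, -0.302]
force: [4.0, 2.0, 4.2]
grip_width: 0.0002
```

Run:
```python
from h import *
from station import ctrl
o=ctrl.get_obs();print(o['time_s'],o['ee_pos'],o['force'],o['moment'])
q,d=ctrl.camera("scene");cv2.imwrite("pics/s5.png",cv2.resize(q[160:220,260:340,::-1],None,fx=8,fy=8,interpolation=cv2.INTER_CUBIC))
q,d=ctrl.camera("wrist");cv2.imwrite("pics/w5.png",q[:,:,::-1])
```

```text
3.7833 [ 0.51605235 -0.24057587  0.04552017] [4.03360892 1.97170845 4.17929387] [ 0.20384566 -0.64279847  0.00233867]
```

Run:
```python
from h import *
a=cv2.imread("pics/s3.png")
from station import ctrl
q,d=ctrl.camera("scene");cv2.imwrite("pics/s5.png",cv2.resize(q[135:200,215:295,::-1],None,fx=8,fy=8,interpolation=cv2.INTER_CUBIC))
```

```text
(no output)
```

View pics/s5.png

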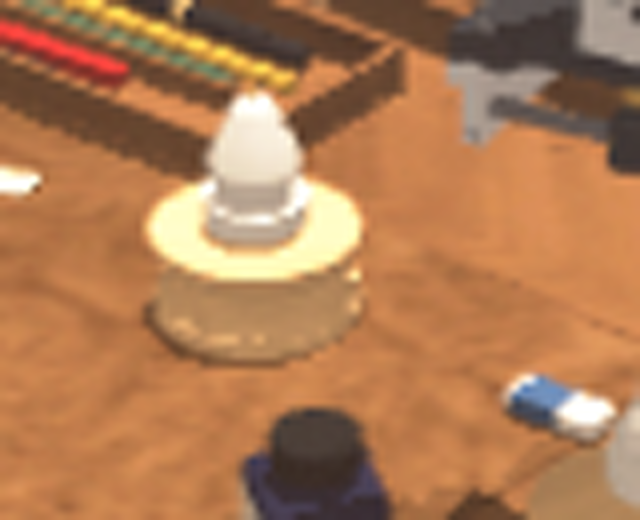

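View pics/w5.png

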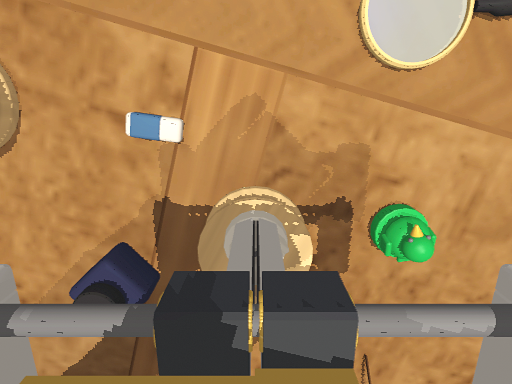

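Run:
```python
from h import *
from station import ctrl
q,d=ctrl.camera("scene");cv2.imwrite("pics/s6.png",cv2.resize(q[160:230,260:340,::-1],None,fx=8,fy=8,interpolation=cv2.INTER_CUBIC))
print(ctrl.get_obs()['force'])
```

```text
[3.28137051 1.44401556 6.16412066]
```

View pics/s6.png

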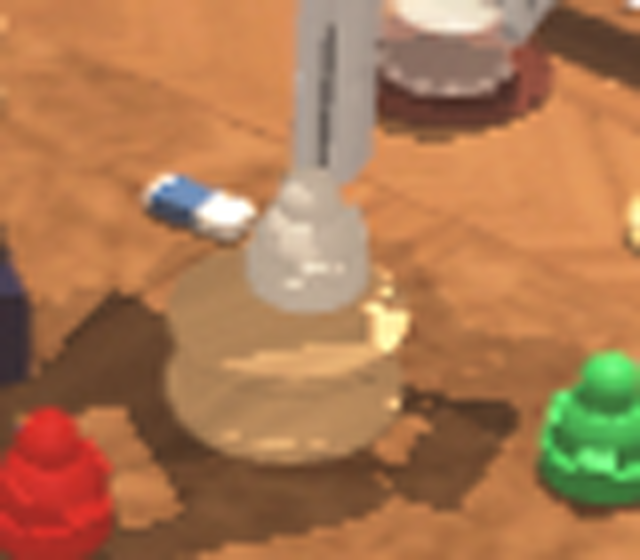

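Run:
```python
from h import *
from station import ctrl
m=ctrl.camera_model("scene");K=m["K"];E=np.linalg.inv(m["extrinsics"])
o=ctrl.get_obs();R=Ro.from_euler('xyz',o['eef_rot']).as_matrix();p=o['ee_pos']
print(R.round(3))
def pr(n,X):
    c=K@(E@np.r_[X,1])[:3];c=c[:2]/c[2];print(n,((c-[260,160])*8).round())
for a in(-.0125,.0125):
  for b in(-.008,.008): pr(("tip",a,b),p+R@[0,a,b])
pr("birdtop",np.array([.4977,-.2453,.092]));pr("birdbase",np.array([.4977,-.2453,.04]));pr("plinth",np.array([.482,-.2492,.04]))
pr("plfar",np.array([.527,-.2492,.04]))
pr("pleast",np.array([.482,-.2942,.04]))
```

```text
[[ 0.001  0.263 -0.965]
 [-0.    -0.965 -0.263]
 [-1.     0.001 -0.001]]
('tip', -0.0125, -0.008) [303. 225.]
('tip', -0.0125, 0.008) [286. 245.]
('tip', 0.0125, -0.008) [364. 241.]
('tip', 0.0125, 0.008) [347. 262.]
birdtop [310. 163.]
birdbase [304. 280.]
plinth [286. 301.]
plfar [360. 252.]
pleast [381. 348.]
```

Run:
```python
from h import *
from station import ctrl
m=ctrl.camera_model("scene");K=m["K"];E=m["extrinsics"]
q,d=ctrl.camera("scene");np.savez("s7.npz",p=q,d=d,K=K,E=E)
vv,uu=np.mgrid[160:230,260:340];dd=d[160:230,260:340]
P=(np.linalg.inv(K)@np.stack([uu.ravel(),vv.ravel(),np.ones(uu.size)]))*dd.ravel()
W=(E@np.vstack([P,np.ones(uu.size)]))[:3].T.reshape(70,80,3)
for col in(38,42,45,46):
    print("col",col*8)
    for r in range(12,42,2):print(r*8,W[r,col].round(3),q[160+r,260+col])
print(ctrl.get_obs()['force'])
```

```text
col 304
96 [ 0.506 -0.235  0.113] [173 158 148]
112 [ 0.505 -0.236  0.107] [172 157 147]
128 [ 0.506 -0.235  0.099] [172 158 147]
144 [ 0.506 -0.236  0.092] [173 159 148]
160 [ 0.505 -0.237  0.086] [173 159 144]
176 [ 0.491 -0.248  0.091] [192 172 153]
192 [ 0.486 -0.252  0.088] [224 205 182]
208 [ 0.481 -0.256  0.085] [193 173 154]
224 [ 0.484 -0.254  0.076] [230 215 189]
240 [ 0.483 -0.256  0.07 ] [221 198 175]
256 [ 0.48  -0.258  0.065] [220 199 174]
272 [ 0.481 -0.258  0.058] [205 185 163]
288 [ 0.48  -0.259  0.052] [190 171 150]
304 [ 0.481 -0.259  0.044] [188 167 146]
320 [ 0.477 -0.262  0.04 ] [175 131  88]
col 336
96 [ 0.508 -0.248  0.117] [173 159 148]
112 [ 0.506 -0.25   0.112] [173 159 147]
128 [ 0.507 -0.25   0.105] [173 159 147]
144 [ 0.509 -0.248  0.096] [173 158 147]
160 [ 0.503 -0.253  0.094] [175 158 148]
176 [ 0.511 -0.248  0.081] [176 158 144]
192 [ 0.503 -0.254  0.081] [200 155 122]
208 [ 0.5   -0.257  0.076] [184 166 145]
224 [ 0.496 -0.26   0.072] [191 171 151]
240 [ 0.496 -0.261  0.066] [191 171 151]
256 [ 0.491 -0.265  0.063] [189 170 150]
272 [ 0.485 -0.269  
[... 722 characters left out ...]
3]
320 [ 0.489 -0.279  0.042] [172 130  86]
col 368
96 [ 0.521 -0.253  0.114] [151 133 123]
112 [ 0.524 -0.251  0.105] [156 136 124]
128 [ 0.522 -0.253  0.1  ] [192 147 118]
144 [ 0.527 -0.25   0.089] [190 147 117]
160 [ 0.635 -0.172 -0.001] [217 141  87]
176 [ 0.62  -0.183  0.002] [205 133  82]
192 [ 0.615 -0.187 -0.001] [217 140  87]
208 [ 0.607 -0.193 -0.003] [200 127  79]
224 [ 0.592 -0.205  0.001] [213 137  82]
240 [ 0.584 -0.211  0.001] [180 119  74]
256 [ 0.578 -0.216 -0.002] [179 127  88]
272 [ 0.519 -0.259  0.039] [177 137  98]
288 [ 0.509 -0.267  0.04 ] [178 133  90]
304 [ 0.501 -0.273  0.04 ] [255 240 167]
320 [ 0.493 -0.28   0.04 ] [226 172 113]
[3.60771822 1.24377818 6.74145692]
```

Run:
```python
from h import *
z=np.load("s7.npz");K=z["K"];E=np.linalg.inv(z["E"])
def pr(n,X,o,s):
    c=K@(E@np.r_[X,1])[:3];c=c[:2]/c[2];print(n,((c-o)*s).round())
pr("tip s2",np.array([.5496,-.2302,.0697]),[190,120],4)
pr("tip s3",np.array([.5232,-.2384,.0435]),[190,130],3.44)
# initial picture
z0=np.load("scene0.npz");d=z0["d"]
t=np.array([.1444,-.5304,.1744]);R=np.array([[0,.263,-.965],[0,-.965,-.263],[-1,0,0]])
for a in(-.047,.047,-.0595,.0595):pr(("open tip",a),t+R@[0,a,0],[0,0],1)
q=z["p"];cv2.imwrite("pics/s8.png",cv2.resize(q[110:210,250:350,::-1],None,fx=6,fy=6,interpolation=0))
```

```text
tip s2 [461. 233.]
tip s3 [384. 205.]
('open tip', -0.047) [280. 259.]
('open tip', 0.047) [323. 275.]
('open tip', -0.0595) [274. 257.]
('open tip', 0.0595) [329. 277.]
```

View pics/s8.png

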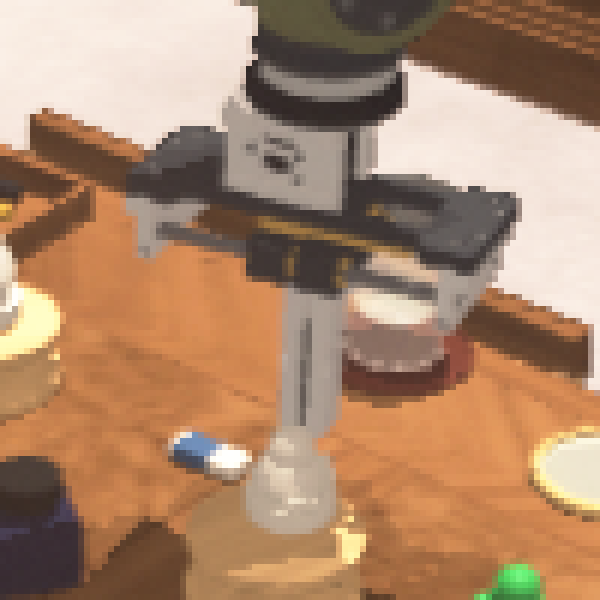

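The scene depth shows the visible fingertips ending near z≈0.08, well above the reported TCP height. The force is 3–4 N sideways and 4–7 N up, and the bird hasn't moved. The contact may be high on the bird, so I'm backing off to work out where the tips really are.

jog_arm:
  rows: [0.002, 0.0005, 0, 0, 0, 0, 1, 0.003, 0.0008, 0, 0, 0, 0, 1, 0.005, 0.0014, 0, 0, 0, 0, 1, 0.01, 0.0027, 0, 0, 0, 0, 1, 0.014, 0.0038, 0, 0, 0, 0, 1, 0, 0, 0, 0, 0, 0, 1, 0, 0, 0, 0, 0, 0, 1]

```text
time_s: 4.62
ee_pos: [0.5498, -0.2308, 0.0444]
eef_rot: [-0.63, 1.57, 2.779]
force: [-0.5, -0.6, -0.7]
grip_width: 0.0005
```

Run:
```python
from h import *
from station import ctrl
o=ctrl.get_obs();p=o['ee_pos'];R=Ro.from_euler('xyz',o['eef_rot']).as_matrix();print(o['time_s'],p,o['force'],o['qpos'])
for n in("scene","wrist"):
    m=ctrl.camera_model(n);K=m["K"];E=m["extrinsics"];Ei=np.linalg.inv(E);q,d=ctrl.camera(n)
    im=q[:,:,::-1].copy()
    def pr(X):
        c=K@(Ei@np.r_[X,1])[:3];return c[:2]/c[2]
    for x,c in((0,(0,0,255)),(-.019,(0,255,0)),(-.03,(255,0,0))):
        u=pr(p+R@[x,0,0]);print(n,x,u.round(1));cv2.circle(im,tuple(int(round(a)) for a in u),0 if n=="scene" else 2,c,-1)
    np.savez(n+"9.npz",p=q,d=d,K=K,E=E)
    if n=="scene": im=cv2.resize(im[140:220,260:340],None,fx=7,fy=7,interpolation=0)
    cv2.imwrite(f"pics/{n}9.png",im)
```

```text
4.6167 [ 0.54976266 -0.23083172  0.04440713] [-0.46593966 -0.60753295 -0.725939  ] [-4.58905791e-01  5.34113220e-01  1.51100963e+00 -8.36972831e-05
  1.09724215e+00  8.45180524e-01]
scene 0 [304.9 185.1]
scene -0.019 [305.3 179.9]
scene -0.03 [305.5 176.9]
wrist 0 [255.4 213.9]
wrist -0.019 [255.4 223.9]
wrist -0.03 [255.4 230.6]
```

View pics/scene9.png

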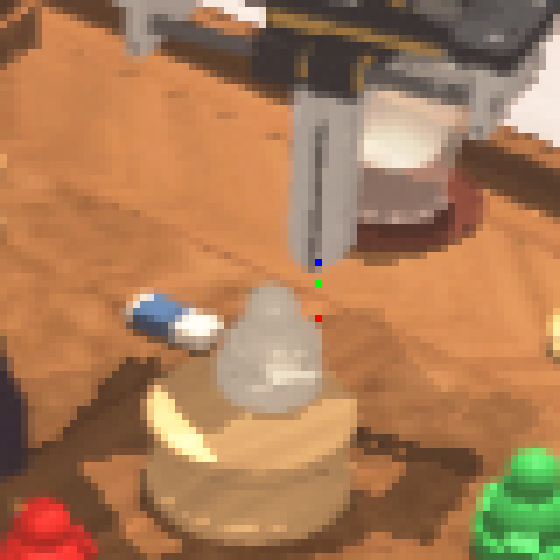

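View pics/wrist9.png

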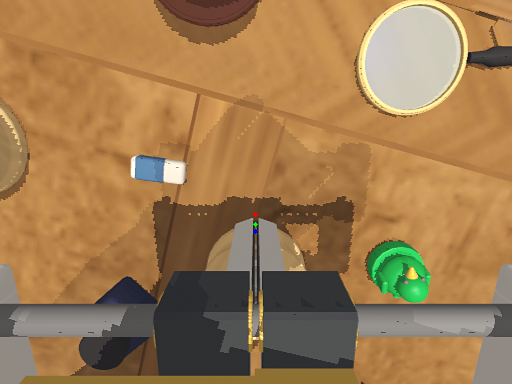

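Run:
```python
from h import *
from station import ctrl
o=ctrl.get_obs();p=o['ee_pos'];R=Ro.from_euler('xyz',o['eef_rot']).as_matrix()
for n,us,vs in(("wrist",(240,248,262),range(212,244,2)),("scene",(303,305,308),range(168,184))):
    z=np.load(n+"9.npz");K,E,d=z["K"],z["E"],z["d"]
    for u in us:
        print(n,u)
        for v in vs:
            P=E[:3,:3]@(np.linalg.inv(K)@[u,v,1]*d[v,u])+E[:3,3];print(v,(R.T@(P-p)*1000).round(),z["p"][v,u])
```

```text
wrist 240
212 [ 45. -14.  14.] [96 65 42]
214 [ 45. -14.  16.] [94 64 40]
216 [ 47. -14.  19.] [95 65 42]
218 [ 46. -14.  20.] [95 65 41]
220 [ 46. -14.  22.] [94 64 39]
222 [-37.  -9.  -9.] [151 148 143]
224 [-39.  -9.  -9.] [148 143 136]
226 [-43.  -9.  -9.] [148 142 136]
228 [-47.  -9. -10.] [147 142 136]
230 [-48.  -9.  -9.] [147 142 135]
232 [-53.  -9. -10.] [147 142 136]
234 [-55.  -9. -10.] [148 143 136]
236 [-57.  -8. -10.] [148 143 136]
238 [-58.  -8.  -9.] [147 142 136]
240 [-62.  -8.  -9.] [148 143 136]
242 [-64.  -8.  -9.] [147 142 135]
wrist 248
212 [44. -7. 14.] [96 67 41]
214 [44. -7. 16.] [96 66 40]
216 [45. -7. 18.] [96 67 41]
218 [45. -7. 20.] [93 61 34]
220 [-33.  -5.  -9.] [150 145 139]
222 [-37.  -5.  -9.] [148 143 136]
224 [-40.  -5.  -9.] [148 143 136]
226 [-44.  -4. -10.] [148 143 136]
228 [-47.  -4. -10.] [147 142 136]
230 [-49.  -4.  -9.] [148 143 136]
232 [-52.  -4.  -9.] [148 142 136]
234 [-55.  -4. -10.] [147 142 135]
236 [-57.  -4. -10.] [148 143 136]
238 [-59.  -4.  -9.] [147 143 136]
240 [-62.  -4.  -9.] [147 142 136]
242 [-65.  -4. -10.] [147 142 135]
[... 1574 characters left out ...]
[218 144  88]
181 [ 46. -35. -91.] [214 137  84]
182 [ 43. -31. -81.] [201 129  79]
183 [ 46. -30. -79.] [224 148  90]
scene 308
168 [-68.   9.   6.] [172 157 146]
169 [-66.  10.   9.] [173 157 146]
170 [-60.   9.   5.] [169 154 143]
171 [-58.  10.   8.] [171 155 144]
172 [-55.  10.   7.] [175 159 148]
173 [-51.  10.   8.] [176 161 149]
174 [-49.  11.  10.] [171 155 144]
175 [-49.  13.  14.] [169 155 143]
176 [-41.  11.   7.] [172 149 133]
177 [  48.  -37. -122.] [209 151 111]
178 [  47.  -34. -115.] [219 143  88]
179 [  46.  -31. -107.] [217 141  88]
180 [  45.  -28. -100.] [218 142  87]
181 [ 47. -27. -97.] [216 142  87]
182 [ 44. -23. -87.] [218 145  89]
183 [ 49. -24. -89.] [204 132  81]
```

Both cameras' depth put the real fingertips about 32 mm short of the reported TCP (tool x ≈ -32 mm), with finger half-thickness about 9 mm. The contact was therefore high on the body, which matches the bird not moving and the upward force. I'll lower the hand by that amount, off the plinth, and check again.

jog_arm:
  rows: [0.004, 0.001, -0.01, 0, 0, 0, 1, 0, 0, -0.01, 0, 0, 0, 1, 0, 0, -0.008, 0, 0, 0, 1, 0, 0, 0, 0, 0, 0, 1, 0, 0, 0, 0, 0, 0, 1]

```text
time_s: 5.13
ee_pos: [0.553, -0.2302, 0.0161]
eef_rot: [-0.714, 1.569, 2.694]
force: [0.3, -0.1, -0.1]
grip_width: 0.0005
```

```bash
cat > look.py <<'E'
from h import *
import sys
from station import ctrl
tag=sys.argv[1]
o=ctrl.get_obs();p=o['ee_pos'];R=Ro.from_euler('xyz',o['eef_rot']).as_matrix();print(o['time_s'],p.round(4),"F",o['force'].round(1))
m=ctrl.camera_model("scene");K=m["K"];E=m["extrinsics"];q,d=ctrl.camera("scene")
vv,uu=np.mgrid[130:240,240:350];dd=d[130:240,240:350]
W=E[:3,:3]@(np.linalg.inv(K)@np.stack([uu.ravel(),vv.ravel(),np.ones(uu.size)])*dd.ravel())+E[:3,3:];W=W.T
T=(W-p)@R
f=(abs(T[:,1])<.014)&(T[:,0]<0)&(T[:,0]>-.09)&(abs(T[:,2])<.016)
b=np.hypot(W[:,0]-.49,W[:,1]+.247)<.05
col=q[130:240,240:350].reshape(-1,3).astype(int);s=(col.max(1)-col.min(1))
b&=(W[:,2]>.044)&(W[:,2]<.055)&(s<60)&~f
print("finger lowest z",np.sort(W[f,2])[:6].round(3),"n",f.sum(),"face tool z",np.percentile(T[f,2],[5,50,95]).round(4))
if b.sum()>8: c=circ(W[b],.023);print("foot",c[0].round(4),c[1].round(4),b.sum())
top=(np.hypot(W[:,0]-.49,W[:,1]+.247)<.04)&(s<60)&~f&(W[:,2]<.1); print("bird top",np.sort(W[top,2])[-4:].round(3), W[top][np.argsort(W[top,2])[-6:]].mean(0).round(3))
cv2.imwrite(f"pics/{tag}.png",cv2.resize(q[150:220,260:340,::-1],None,fx=7,fy=7,interpolation=cv2.INTER_CUBIC))
E
python3 look.py l1
```

```text
5.1333 [ 0.553  -0.2302  0.0161] F [ 0.3 -0.1 -0.1]
finger lowest z [0.047 0.047 0.049 0.051 0.052 0.052] n 144 face tool z [-0.0039  0.0092  0.0135]
foot [ 0.4988 -0.2447] 0.0027 57
bird top [0.091 0.091 0.093 0.093] [ 0.494 -0.249  0.091]
```

View pics/l1.png

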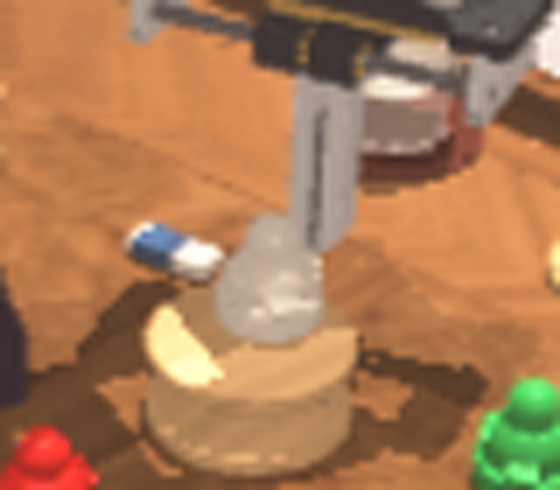

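The tips now measure at z≈0.047 and the bird is still upright at (0.498,-0.245). Now a slow push low on the foot.

jog_arm:
  rows: [-0.006, -0.0016, -0.0015, 0, 0, 0, 1, -0.006, -0.0017, 0, 0, 0, 0, 1, -0.005, -0.0014, 0, 0, 0, 0, 1, -0.003, -0.0008, 0, 0, 0, 0, 1, -0.002, -0.0005, 0, 0, 0, 0, 1, -0.002, -0.0006, 0, 0, 0, 0, 1, 0, 0, 0, 0, 0, 0, 1, 0, 0, 0, 0, 0, 0, 1]

```text
time_s: 5.85
ee_pos: [0.5295, -0.2369, 0.0155]
eef_rot: [2.342, 1.571, -0.534]
force: [-0.1, -0.6, -0.0]
grip_width: 0.0006
```

jog_arm:
  rows: [-0.002, -0.0005, 0, 0, 0, 0, 1, -0.002, -0.0006, 0, 0, 0, 0, 1, -0.002, -0.0005, 0, 0, 0, 0, 1, 0, 0, 0, 0, 0, 0, 1, 0, 0, 0, 0, 0, 0, 1]

```text
time_s: 6.27
ee_pos: [0.5233, -0.2385, 0.0154]
eef_rot: [-0.525, 1.571, 2.883]
force: [0.6, 0.5, 0.5]
grip_width: 0.0005
```

```bash
python3 look.py l2
```

```text
6.2667 [ 0.5233 -0.2385  0.0154] F [0.6 0.5 0.5]
finger lowest z [0.038 0.04  0.054 0.056 0.058 0.06 ] n 102 face tool z [-0.0036  0.0086  0.0126]
foot [ 0.4919 -0.2475] 0.0028 57
bird top [0.092 0.093 0.093 0.097] [ 0.492 -0.25   0.093]
```

View pics/l2.png

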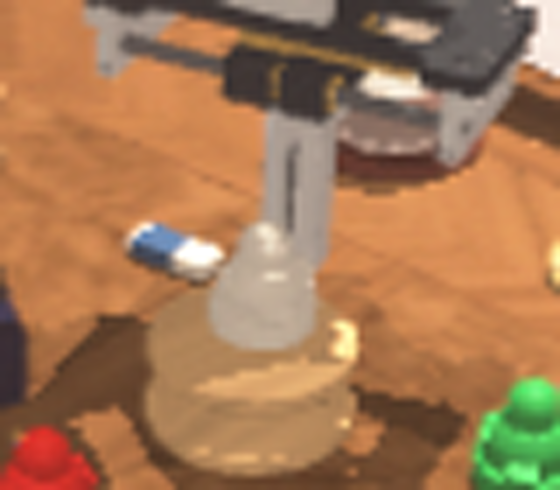

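The bird slid upright with about 0.6 N of force, and its foot is now near x≈0.492. I'll continue to about 1 mm short of the middle, then back off and measure.

jog_arm:
  rows: [-0.002, -0.0005, 0, 0, 0, 0, 1, -0.002, -0.0006, 0, 0, 0, 0, 1, -0.002, -0.0005, 0, 0, 0, 0, 1, -0.002, -0.0006, 0, 0, 0, 0, 1, -0.001, -0.0003, 0, 0, 0, 0, 1, 0, 0, 0, 0, 0, 0, 1, 0, 0, 0, 0, 0, 0, 1]

```text
time_s: 6.9
ee_pos: [0.5144, -0.241, 0.0155]
eef_rot: [0.106, 1.571, -2.77]
force: [0.7, -0.8, -0.3]
grip_width: 0.0006
```

```bash
python3 look.py l3
```

```text
6.9 [ 0.5144 -0.241   0.0155] F [ 0.7 -0.8 -0.3]
finger lowest z [0.039 0.039 0.039 0.042 0.055 0.057] n 112 face tool z [-0.0073  0.0088  0.0134]
foot [ 0.4826 -0.2495] 0.0027 59
bird top [0.091 0.091 0.092 0.093] [ 0.482 -0.253  0.091]
```

jog_arm:
  rows: [0.003, 0.0008, 0, 0, 0, 0, 1, 0.008, 0.002, 0, 0, 0, 0, 1, 0.014, 0.004, 0, 0, 0, 0, 1, 0.014, 0.004, 0, 0, 0, 0, 1, 0, 0, 0.04, 0, 0, 0, 1, 0, 0, 0.04, 0, 0, 0, 1, 0, 0, 0.035, 0, 0, 0, 1]

```text
time_s: 7.53
ee_pos: [0.5541, -0.2297, 0.1323]
eef_rot: [-1.15, 1.571, 2.258]
force: [0.5, 0.1, 0.2]
grip_width: 0.0001
```

jog_arm:
  rows: [-0.034, -0.0107, 0, 0, 0, 0, 1, -0.034, -0.0107, 0, 0, 0, 0, 1, -0.034, -0.0107, 0, 0, 0, 0, 1, -0.034, -0.0107, 0, 0, 0, 0, 1, 0, 0, 0, 0, 0, 0, 1, 0, 0, 0, 0, 0, 0, 1, 0, 0, 0, 0, 0, 0, 1]

```text
time_s: 8.12
ee_pos: [0.4184, -0.273, 0.1308]
eef_rot: [2.418, 1.57, -0.458]
force: [0.5, 0.1, -0.9]
grip_width: 0.0004
```

Run:
```python
from m import *
from station import ctrl
o=ctrl.get_obs();print(o['time_s'],o['ee_pos'],o['force'])
m=ctrl.camera_model("wrist");p,d=ctrl.camera("wrist");cv2.imwrite("pics/w3.png",p[:,:,::-1]);np.savez("w3.npz",p=p,d=d,K=m["K"],E=m["extrinsics"])
E=np.linalg.inv(m["extrinsics"]);c=m["K"]@(E@[.482,-.2492,.04,1])[:3];c=(c[:2]/c[2]).astype(int);print(c)
meas(p,m["K"],m["extrinsics"],[int(a) for a in c],"pics/m3.png")
```

```text
8.1167 [ 0.41843322 -0.27303907  0.13081741] [ 0.47734282  0.08268052 -0.94532197]
[248 114]
plinth [ 0.482  -0.2493] 0.0007 bird [ 0.4817 -0.2497] 0.0007 off mm [-0.3 -0.5]
```

View pics/w3.png

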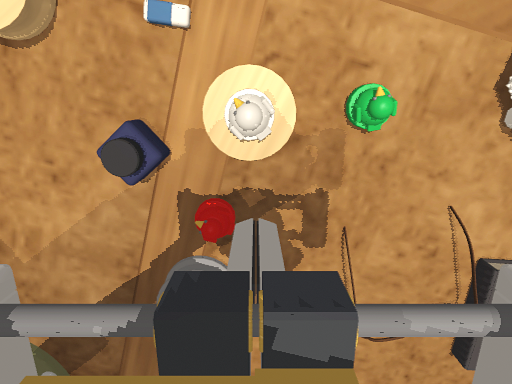

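View pics/m3.png

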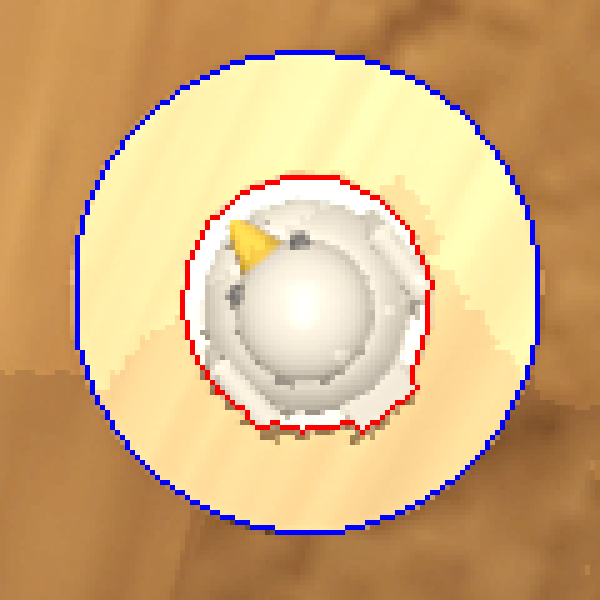

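The bird (248,116) now sits in the middle of the plinth (248,113), with a fitted offset of about 0.6 mm. The hand is clear and nothing else has moved.

Run:
```python
from station import ctrl
print(ctrl.hand_in())
```

```text
the job is handed in; nothing more can be done
None
```

The bird is back in the middle of its plinth, standing upright, and I've handed the job in. The last wrist picture puts its foot about 0.6 mm off the plinth's axis (x -0.3 mm, y -0.5 mm). The hand was well clear, and the whole job took about 8 s of the 38 s allowed.

- **What I did:** I pushed the bird about 16 mm back towards the middle, using the shut fingertips low on its foot. The readings between push steps showed less than about 1 N sideways.
- **What went wrong first:** my first approach was too high. The real fingertips sit about 32 mm short of the reported tool point, so they touched the bird's upper body. That read up to about 4.5 N sideways and 6.7 N upwards, below the 12 N limit. It did not measurably move or tip the bird. I then backed off, measured the tips from depth pictures and pushed at the right height.
- **Checks:** scene-camera depth gave the foot at (0.4826, -0.2495), within 1 mm of the wrist camera's figure, and the bird's top at about 0.092 m, as expected if upright. I checked the other things on the desk only by eye in the pictures, not by measurement; the arm stayed well clear of them.

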